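# Set the depth stop in a blind bore

### The arm

A 6-joint arm with a two-finger parallel gripper is mounted at the origin on the work surface. World frame = base frame: x ahead of the robot, y to its left, z up, the work surface at z = 0. Lengths are in m, angles in rad, forces in N, time in s.
With the tool pointing down it reaches from about 0.3 to 0.75 m from the base axis. Payload 8.5 kg.
Tool frame: the origin (TCP) lies midway between the tips of the shut fingers; the grasp point (between the pads) lies 19 mm behind it (ctrl.pinch_z is the distance from the TCP to the grasp point, in m); z points along the fingers, y is the line along which they close (so a half turn about z gives the same grasp; the last joint's range is limited). The gripper opens to 85 mm and grips with 20 to 120 N. Pads are 22 mm wide; open, the fingers measure 114 mm over their backs; the gripper's body (76 mm by 85 mm) begins 54 mm behind the grasp point. The pads swing forward as they close: fully open they stand 13 mm farther back than shut.
Start: joints at [1.091, 0.381, 1.297, -0, 1.464, -0.215], TCP at [0.144, 0.531, 0.231] pointing down, gripper open.
Joint ranges: [-3.11, 3.11], [-0.89, 2.33], [0.22, 2.48], [-1.42, 4.56], [0.17, 2.85], [-2.88, 2.88]. Speed limits (rad/s): [2.39, 2.39, 3.14, 3.14, 3.14, 3.14].

### API

Orientations are given as a unit quaternion [x, y, z, w].
In Python, from cell import ctrl, viewer gives the robot as it stands.
- The arm moves only by the shell command python3 -m pendant 'ROWS'. ROWS is JSON, a list of rows, each an object with "dp": the shift along the tool's x, y, z in cm, a list of three; "delta_rot": the turn, a rotation vector about the tool's x, y, z in rad, a list of three; "fingers": the opening, from 0 (shut) to 1 (fully open). In form: [{"dp": [x, y, z], "delta_rot": [rx, ry, rz], "fingers": fingers}, ...]. A call has 1 to 10 rows; each row is the pose to reach, as a shift and turn from the pose commanded when the call began, along the tool's axes at that moment; what a row does not reach only later rows make up. A row lasts 1/8 s, in which the tool goes at most 62.5 mm and 10.7 degrees, less where a joint would pass 70% of its speed; a pose out of reach is approached as far as the arm can. A call with a gripper value outside its range is refused whole. The fingers move at their own pace and stop on an object; the grip force is fixed at half the most. Time passes only in rows, so rows that repeat a pose let the fingers close. It gives the time, the measured TCP pose, the force, the opening and the grip force at its end, in the units of the state.
- ctrl.sense(): the state, without advancing time (a new reading comes with each control period).
- viewer.snapshot(name): name is "scene" or "top"; returns (picture, depth): 400x640x3 uint8, red, green, blue; 400x640 float32, m along the optical axis (not along the pixel's ray), 0 where there is no reading.
- viewer.calibration(name): a dict with "K" (3x3 intrinsics, pixels), "D" ([k1, k2, p1, p2, k3] as OpenCV has them; the pictures are not rectified), "position" and "attitude" of the camera in the world. Camera axes: x right, y up, looking along -z (the intrinsics and any distortion apply to the point x, -y, -z); pixel columns grow to the right and rows downward; lengths in m; the calibration is good to about 2 mm. A picture is of the moment at which its call begins. calibration takes no time and is no camera call.
- ctrl.close_job(): hands the job in; it is judged then, once.
The state is a dict: "time": time; "joint_pos": joint angles; "qvel": joint speeds; "tau": joint torques, N m; "ee_pos": TCP position; "orientation": TCP orientation; "wrist_force": force on the tool from outside, world axes, zero at the start; "torque": the same for the moment, N m; "grip_width": finger opening in m; "gripper_force": force on a finger pad.
Only numpy, scipy, OpenCV 4.12 (cv2) and the standard library are available. Lean on these libraries where they do the work, as an engineer would, in place of code of your own. Each camera call takes 0.05 s, during which the arm holds its last target. There are 200 camera calls.

### The job

Set the depth gauge to the blind bore drilled in the aluminium block in the vise: lift the gauge by its red handle out of the orange stand, lower its rod into the bore, and when the yellow stop meets the top of the block keep pressing gently through the stop's drag until the rod really bottoms out; hold it pressed firmly home there for a good second. Then let go and leave the gauge standing upright in the bore, rod on the bottom and yellow stop flat on the block; leave the other things on the bench alone.

Things in the scene. Friction and masses are not known exactly. Their poses are not given: they have to be found in the camera images.
- gauge: Depth gauge, loose, upright, 185 mm tall, about 0.2 kg. Origin at the centre of the rod's lower end; z up along the rod, x and y square to the sides of the handle. Aluminium rod 16 mm thick and 130 mm long, square red plastic handle 30 x 30 x 55 mm on top. It starts standing in the orange stand. Keep the force of the rod on the bottom of the bore under 45 N.
- gauge_handle (a point): Centre of the gauge's square red handle (30 x 30 mm across, 55 mm tall), 157.5 mm above the rod's lower end.
- rod_tip (a point): Centre of the gauge rod's lower end.
- stop (a joint): The gauge's yellow-painted stop: a crossbar 80 x 30 x 14 mm that slides along the rod against a steady drag of 6 N and stays where it is left. 0 = its underside is 35 mm above the rod's lower end, as at the start; grows in m as it moves up the rod, to 0.06.
- stop_face (a point): Centre of the underside of the stop, on the rod's axis. The drag carries the gauge's weight, so a gauge merely set down hangs on its stop, short of the bottom. Pushing through the drag takes 6 N; once the rod bottoms out the force climbs steeply: 12 to 20 N in all means it is home. Keep that force while holding.
- bore_mouth (a point): Centre of the mouth of the blind bore, level with the flat top of the aluminium block (84 x 90 mm top, 125 mm above the table). The bore is vertical, 24 mm in diameter; its depth is not known beforehand, somewhere from 50 to 76 mm, with a flat floor (bore_floor: an 8 mm thick plate, its origin on its underside). The block is clamped in a fixed blue machine vise (190 x 130 mm, jaw tops 85 mm above the table).
- stand_mouth (a point): Centre of the hole in the top of the fixed orange stand (90 x 90 mm, top 45 mm above the table; hole 19 mm in diameter, 35 mm deep) that holds the gauge at the start.
- oil_bottle_c (a point): Green squeeze bottle, 56 mm in diameter, 160 mm tall, point half-way up; leave alone.
- spray_can_c (a point): Copper-coloured can, 60 mm in diameter, 170 mm tall, point half-way up; leave alone.
- brush: Brush lying on the bench between vise and stand, along its x; leave alone.
- wrench: Wrench lying on the far part of the bench, along its x; leave alone.
- parallel_block: Steel block 120 x 50 x 30 mm, origin under its centre; leave alone.
- bar_clamp: Orange bar clamp lying flat, 200 mm long, 20 mm tall, origin on its underside; leave alone.
Not all that is in view belongs to the job. What is meant by the gauge is not pink or purple, and is the smaller of those in its own colour.

How it is judged:
On the way, in this order (a step that is already met when the one before it is completed fails the run):
1. the gauge is lifted clear of the stand (z of rod_tip in the frame of stand_mouth above 0.01 m), for 0.1 s.
2. the rod is pressed on the bottom of the bore with more than 3.5 N for 0.7 s, upright, with the stop on the block (contact force between gauge and bore_floor above 3.5 N and angle between gauge's own z axis and vertical below 0.06 rad and horizontal distance between rod_tip and bore_mouth below 0.006 m and z of stop_face in the frame of bore_mouth between -0.0018 and 0.0018 m), for 0.7 s.
At the end, for the whole second after the job is handed in: The gauge stands still and upright (within 0.06 rad) in the bore, its rod within 1.8 mm of the bore's floor and the yellow stop's underside within 1.8 mm of the block's top face (angle between gauge's own z axis and vertical below 0.06 rad and horizontal distance between rod_tip and bore_mouth below 0.006 m and z of stop_face in the frame of bore_mouth between -0.0018 and 0.0018 m and z of rod_tip in the frame of bore_floor below 0.0098 m and z of rod_tip in the frame of bore_mouth below -0.04 m and linear speed of gauge below 0.02 m/s and angular speed of gauge below 0.3 rad/s); the robot touches nothing.
It fails at once if the rod is rammed on the bore's floor with more than 45 N (contact force between gauge and bore_floor above 45 N).
It fails at once if a bystander is moved by more than 30 mm (distance of any of oil_bottle_c, spray_can_c, brush, wrench, parallel_block, bar_clamp from where it was at the start of the episode above 0.03 m).
It also fails if it takes over 58 s, if anything falls off the work surface, if the arm or the gripper's body presses on something with over 40 N, if the wrist force passes 120 N, or if a joint passes its speed limit or range.

## Working session

There is one attempt and no reset: what is moved stays moved. The work goes in short steps, Python scripts to look and compute and a shell command to move; the robot and the scene stay as the last step left them, time stands still between calls to the robot, and variables do not carry over. Pictures are saved under pics/ and viewed, at most 10 in all, crops included, and the job is handed in when it is done.

```bash
mkdir -p pics
cat > h.py <<'E'
import numpy as np, cv2
from cell import ctrl, viewer
from scipy.spatial.transform import Rotation as R
def cloud(name):
    img,d=viewer.snapshot(name); c=viewer.calibration(name)
    h,w=d.shape; v,u=np.mgrid[:h,:w].astype(np.float32)
    p=cv2.undistortPoints(np.stack([u,v],-1).reshape(-1,1,2),np.array(c["K"],float),np.array(c["D"],float)).reshape(h,w,2)
    P=np.stack([p[...,0]*d,-p[...,1]*d,-d],-1)
    a=np.array(c["attitude"]); M=R.from_quat(a).as_matrix() if a.size==4 else a.reshape(3,3)
    W=P@M.T+np.array(c["position"]); W[d==0]=np.nan
    return img,W,M,np.array(c["position"]),p
E
python3 - <<'E'
from h import *
for n in("scene","top"):
    img,W,M,pos,p=cloud(n); np.savez(f"{n}.npz",img=img,W=W)
    cv2.imwrite(f"pics/{n}0.png",img[...,::-1]); print(n,pos,M.round(2).tolist())
print(ctrl.sense())
E
```

```text
scene [1.44436041 0.42235919 0.9491487 ] [[-0.43, -0.57, 0.7], [0.9, -0.27, 0.34], [-0.0, 0.78, 0.63]]
top [0.408365   0.01820129 1.09555976] [[-0.01, 0.99, -0.15], [-1.0, -0.01, 0.03], [0.03, 0.15, 0.99]]
{'time': 0.1, 'joint_pos': array([ 1.09071054e+00,  3.81140487e-01,  1.29812475e+00, -2.38740724e-05,
        1.46363214e+00, -2.15316705e-01]), 'qvel': array([-0.0006511 , -0.00047176, -0.00372549, -0.00107704,  0.00181809,
       -0.00092964]), 'tau': array([ 5.19099209e-03, -4.49222410e+01, -2.31661499e+01, -8.01131500e-05,
        3.62163788e-03, -4.48641913e-05]), 'ee_pos': array([0.14382389, 0.53059751, 0.23078747]), 'orientation': array([ 1.31996888e-01,  9.91249916e-01, -6.17370322e-04, -2.11127712e-04]), 'wrist_force': array([-0.15960116, -0.05345017, -0.55051897]), 'torque': array([-0.04419554,  0.04358814,  0.00051117]), 'gripper_force': 0.0, 'grip_width': 0.08515292987784998}
```

View pics/scene0.png

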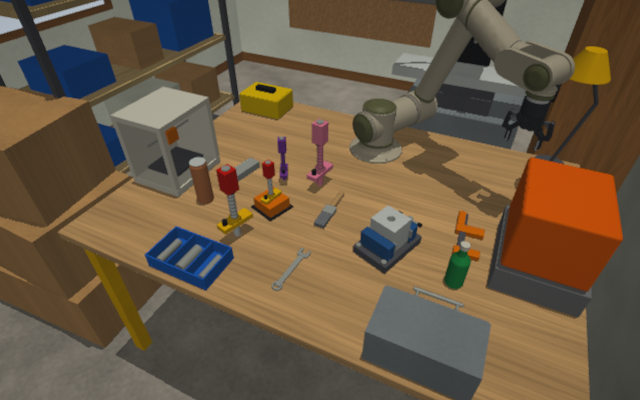

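View pics/top0.png

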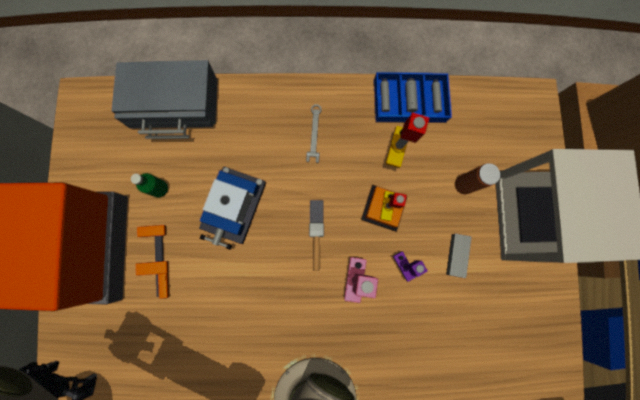

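The scene has the small red gauge in the orange stand at top (397,200), a larger red gauge standing free at (415,127), and the block's bore at (225,200). Next I'll measure these.

Run:
```python
from h import *
for n in("scene","top"):
    z=np.load(n+".npz"); img,W=z["img"],z["W"]; hsv=cv2.cvtColor(img,cv2.COLOR_RGB2HSV)
    H,S,V=cv2.split(hsv)
    def comps(m,lbl,amin=25):
        m=m&~np.isnan(W[...,0])&(W[...,2]>0.005)&(W[...,2]<.35)&(abs(W[...,1])<.6)&(W[...,0]>.1)&(W[...,0]<.95)
        k,L,st,c=cv2.connectedComponentsWithStats(m.astype(np.uint8))
        for i in range(1,k):
            if st[i,4]<amin: continue
            q=W[L==i]; t=q[:,2]>np.percentile(q[:,2],95)-.006
            r=cv2.minAreaRect(q[t][:,:2].astype(np.float32)*1000)
            print(n,lbl,c[i].round(),st[i,4],"top z",q[t][:,2].mean().round(4),"topmean",q[t][:,:2].mean(0).round(4),"rect mm",np.round(r[0],1),np.round(r[1],1),round(r[2],1))
    comps(((H<6)|(H>174))&(S>150)&(V>60),"red")
    comps((H>8)&(H<17)&(S>190)&(V>100),"orange")
    comps((H>21)&(H<32)&(S>180)&(V>80),"yellow")
    comps((W[...,2]>.118)&(W[...,2]<.132)&(S<60),"block")
    comps((H>50)&(H<85)&(S>120),"green")
    if n=="top":
        print(W[195:206,219:232,2].round(3)); print(V[193:208,217:234])
```

```text
scene red [268. 170.] 152 top z 0.1938 topmean [ 0.5372 -0.2003] rect mm [ 535.7 -198.9] [18.5 33.5] 37.1
scene red [228. 181.] 422 top z 0.2649 topmean [ 0.7065 -0.2334] rect mm [ 700.6 -237.9] [42.5 43.5] 68.5
scene orange [528. 213.] 2234 top z 0.2889 topmean [0.4394 0.5766] rect mm [422.7 576. ] [ 47.8 276.7] 90.0
scene orange [272. 204.] 452 top z 0.0444 topmean [ 0.5431 -0.1957] rect mm [ 532.9 -206.4] [94.2 92.8] 71.8
scene orange [468. 227.] 347 top z 0.02 topmean [0.3487 0.4456] rect mm [332.1 454.2] [105.9  86.9] 4.8
scene orange [456. 248.] 36 top z 0.1416 topmean [0.5958 0.4391] rect mm [595.8 439.1] [5.1 0. ] 170.3
scene orange [473. 254.] 98 top z 0.0192 topmean [0.4695 0.4853] rect mm [468.9 483.2] [33.6 32.7] 9.6
scene yellow [271. 196.] 113 top z 0.0611 topmean [ 0.5391 -0.201 ] rect mm [ 532.5 -202.8] [26.7 78.7] 80.5
scene yellow [235. 221.] 344 top z 0.0771 topmean [ 0.7097 -0.235 ] rect mm [ 703.1 -236.1] [ 34.8 113.5] 74.9
scene block [208. 136.] 35 top z 0.1295 topmean [ 0.3899 -0.57  ] rect mm [ 387.2 -571. ] [17.3 44.4] 9.1
scene block [170. 169.] 26 top z 0.
[... 3022 characters left out ...]
174 135  85  53  54  50  52  52  55  75 126 171 188 187 191]
 [187 186 163 118  70  48  50  52  49  49  56  63 110 166 188 189 190]
 [186 184 161 115  64  52  48  50  51  49  53  64 116 166 187 187 188]
 [186 187 165 121  76  52  49  47  45  50  54  77 125 172 190 189 190]
 [190 187 177 145  97  60  52  46  44  51  69  99 147 181 190 185 188]
 [184 189 186 166 133  93  70  58  54  71 102 139 171 187 190 189 189]
 [189 187 189 180 165 143 119 102 107 126 152 174 185 188 187 188 190]
 [187 191 189 188 184 175 164 164 164 173 181 187 189 190 189 190 192]
 [189 190 188 190 190 188 189 187 186 190 188 187 188 188 190 194 191]
 [189 190 185 191 193 191 189 190 190 189 190 192 191 191 194 192 191]]
```

```bash
cat >> h.py <<'E'
def dp(target):
    s=ctrl.sense(); M=R.from_quat(s["orientation"]).as_matrix()
    return (M.T@(np.array(target)-s["ee_pos"])*100).round(2)
def ray(n,uv,z):
    c=viewer.calibration(n); a=np.array(c["attitude"]); M=R.from_quat(a).as_matrix() if a.size==4 else a.reshape(3,3)
    q=cv2.undistortPoints(np.array(uv,np.float32).reshape(-1,1,2),np.array(c["K"],float),np.array(c["D"],float)).reshape(-1,2)
    d=np.c_[q[:,0],-q[:,1],-np.ones(len(q))]@M.T; o=np.array(c["position"])
    return (o+d*((z-o[2])/d[:,2])[:,None])[:,:2]
E
python3 - <<'E'
from h import *
for n in("scene","top"):
    z=np.load(n+".npz"); img,W=z["img"],z["W"]; H,S,V=cv2.split(cv2.cvtColor(img,cv2.COLOR_RGB2HSV))
    c0=(225,200) if n=="top" else (390,213)
    if n=="top":
        m=np.zeros(V.shape,np.uint8); m[190:211,215:236]=V[190:211,215:236]<120
        v,u=np.nonzero(m); print("bore",ray(n,[[u.mean(),v.mean()]],.125),m.sum(), "px/mm")
    else:
        b=(abs(W[...,2]-.125)<.02)&(abs(W[...,0]-.54)<.07)&(abs(W[...,1]-.229)<.07)
        v,u=np.nonzero(b); x0,x1,y0,y1=u.min(),u.max(),v.min(),v.max(); print(x0,x1,y0,y1)
        t=(V<90)&(S<80)
        k,L,st,cc=cv2.connectedComponentsWithStats(t[y0:y1+1,x0:x1+1].astype(np.uint8))
        for i in range(1,k):
            if st[i,4]>6: print("dark",cc[i]+[x0,y0],st[i],ray(n,[cc[i]+[x0,y0]],.125))
    # stop direction
    m=(H>21)&(H<32)&(S>150)&(V>60)&(abs(W[...,2]-.053)<.012)&(np.hypot(W[...,0]-.53,W[...,1]+.204)<.06)
    q=W[m][:,:2]; q=q-q.mean(0); e=np.linalg.svd(q,full_matrices=False)[2][0]; print("stop dir",np.degrees(np.arctan2(e[1],e[0])),m.sum(), W[m].mean(0))
    m=((H<6)|(H>174))&(S>150)&(V>60)&(W[...,2]>.188)&(np.hypot(W[...,0]-.53,W[...,1]+.204)<.05)
    cn=np.argwhere(m)[:,::-1].mean(0); print("handle top ray",n,ray(n,[cn],.195),m.sum())
print(ctrl.pinch_z, dp([.144,.531,.35]),dp([.528,-.205,.35]))
E
```

```text
370 410 206 237
dark [408.82608696 234.2173913 ] [37 25  4  7 23] [[0.58350398 0.29793575]]
stop dir -9.522667941966404 110 [ 0.53477658 -0.20000151  0.05762634]
handle top ray scene [[ 0.53919543 -0.19836764]] 36
bore [[0.53791554 0.22842317]] 67 px/mm
stop dir 176.1115056785212 169 [ 0.51666573 -0.20187559  0.05763047]
handle top ray top [[ 0.526051   -0.20343351]] 95
0.0187 [ -0.     0.03 -11.92] [-56.33 -60.96 -11.86]
```

```bash
python3 -m pendant '[{"dp":[0,0,-6],"delta_rot":[0,0,0],"fingers":1},{"dp":[-3,-3,-12],"delta_rot":[0,0,0],"fingers":1},{"dp":[-8,-8,-12],"delta_rot":[0,0,0],"fingers":1},{"dp":[-12,-13,-12],"delta_rot":[0,0,0],"fingers":1},{"dp":[-16,-17.5,-12],"delta_rot":[0,0,0],"fingers":1},{"dp":[-20,-22,-12],"delta_rot":[0,0,0],"fingers":1},{"dp":[-24,-26,-12],"delta_rot":[0,0,0],"fingers":1},{"dp":[-28,-30.5,-12],"delta_rot":[0,0,-0.03],"fingers":1},{"dp":[-32,-35,-12],"delta_rot":[0,0,-0.06],"fingers":1},{"dp":[-36,-39,-12],"delta_rot":[0,0,-0.1],"fingers":1}]'
python3 -c "
from h import *
print(dp([.528,-.2045,.35]),dp([.528,-.2045,.25]),ctrl.sense()['joint_pos'])"
```

```text
time: 1.35
ee_pos: [0.3897, 0.0581, 0.3513]
orientation: [0.082, 0.997, 0.0, 0.0]
wrist_force: [0.5, 0.9, -0.3]
grip_width: 0.0856
gripper_force: 0.0
[-17.94 -23.64   0.13] [-17.94 -23.64  10.13] [-1.54936424e-01  2.80632846e-02  1.41695913e+00  1.02021840e-04
  1.69647759e+00 -1.56133017e+00]
```

```bash
python3 -m pendant '[{"dp":[-4,-5,0],"delta_rot":[0,0,0],"fingers":1},{"dp":[-8,-10,0],"delta_rot":[0,0,0],"fingers":1},{"dp":[-12,-15,0],"delta_rot":[0,0,0],"fingers":1},{"dp":[-15,-19.5,2],"delta_rot":[0,0,0],"fingers":1},{"dp":[-17.9,-23.6,5],"delta_rot":[0,0,0],"fingers":1},{"dp":[-17.9,-23.6,10],"delta_rot":[0,0,0],"fingers":1},{"dp":[-17.9,-23.6,10],"delta_rot":[0,0,0],"fingers":1},{"dp":[-17.9,-23.6,10],"delta_rot":[0,0,0],"fingers":1}]'
python3 - <<'E'
from h import *
print(dp([.528,-.2045,.149]),R.from_quat(ctrl.sense()['orientation']).as_matrix().round(3).tolist())
img,W,M,pos,p=cloud("scene"); cv2.imwrite("pics/s1.png",cv2.resize(img[90:240,190:390,::-1],None,fx=3,fy=3))
E
```

```text
time: 2.35
ee_pos: [0.5277, -0.2019, 0.2535]
orientation: [0.082, 0.997, -0.001, 0.001]
wrist_force: [0.6, 0.1, -0.1]
grip_width: 0.0852
gripper_force: 0.0
[-0.04 -0.24 10.45] [[-0.987, 0.164, 0.002], [0.164, 0.987, -0.002], [-0.003, -0.001, -1.0]]
```

View pics/s1.png

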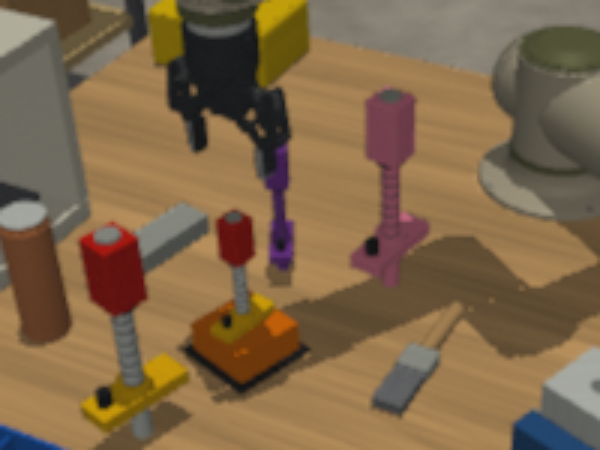

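The crop shows the open gripper directly above the small gauge's handle at crop (236,237), with its neighbours clear. Now I'll go down and grip.

```bash
python3 -m pendant '[{"dp":[0,-0.2,3],"delta_rot":[0,0,0],"fingers":1},{"dp":[0,-0.2,6],"delta_rot":[0,0,0],"fingers":1},{"dp":[0,-0.2,9],"delta_rot":[0,0,0],"fingers":1},{"dp":[0,-0.2,10.3],"delta_rot":[0,0,0],"fingers":1},{"dp":[0,-0.2,10.3],"delta_rot":[0,0,0],"fingers":1},{"dp":[0,-0.2,10.3],"delta_rot":[0,0,0],"fingers":0.6}]'
python3 -m pendant '[{"dp":[0,0,0],"delta_rot":[0,0,0],"fingers":0.3},{"dp":[0,0,0],"delta_rot":[0,0,0],"fingers":0.2},{"dp":[0,0,0],"delta_rot":[0,0,0],"fingers":0.1},{"dp":[0,0,0],"delta_rot":[0,0,0],"fingers":0},{"dp":[0,0,0],"delta_rot":[0,0,0],"fingers":0},{"dp":[0,0,0],"delta_rot":[0,0,0],"fingers":0}]'
```

```text
time: 3.15
ee_pos: [0.5275, -0.2043, 0.15]
orientation: [0.082, 0.997, -0.001, 0.001]
wrist_force: [-0.5, -0.1, 0.4]
grip_width: 0.07
gripper_force: 0.0
time: 3.9
ee_pos: [0.5271, -0.2043, 0.1489]
orientation: [0.082, 0.997, -0.0, 0.001]
wrist_force: [-0.1, -1.0, 5.8]
grip_width: 0.0294
gripper_force: 58.3
```

```bash
python3 -m pendant '[{"dp":[0,0,-0.5],"delta_rot":[0,0,0],"fingers":0},{"dp":[0,0,-1.5],"delta_rot":[0,0,0],"fingers":0},{"dp":[0,0,-3],"delta_rot":[0,0,0],"fingers":0},{"dp":[0,0,-5],"delta_rot":[0,0,0],"fingers":0},{"dp":[0,0,-8],"delta_rot":[0,0,0],"fingers":0},{"dp":[0,0,-12],"delta_rot":[0,0,0],"fingers":0},{"dp":[0,0,-16],"delta_rot":[0,0,0],"fingers":0},{"dp":[0,0,-18],"delta_rot":[0,0,0],"fingers":0},{"dp":[0,0,-18],"delta_rot":[0,0,0],"fingers":0}]'
python3 -c "
from h import *
print(dp([.539,.2287,.328]))"
```

```text
time: 5.03
ee_pos: [0.527, -0.2039, 0.3303]
orientation: [0.082, 0.997, -0.001, 0.002]
wrist_force: [-0.9, -0.4, -2.3]
grip_width: 0.0295
gripper_force: 58.5
[ 5.91 42.88  0.14]
```

```bash
python3 -m pendant '[{"dp":[0.5,3,0],"delta_rot":[0,0,0],"fingers":0},{"dp":[1.1,8,0],"delta_rot":[0,0,0],"fingers":0},{"dp":[1.8,13,0],"delta_rot":[0,0,0],"fingers":0},{"dp":[2.5,18,0],"delta_rot":[0,0,0],"fingers":0},{"dp":[3.2,23,0],"delta_rot":[0,0,0],"fingers":0},{"dp":[3.9,28,0],"delta_rot":[0,0,0],"fingers":0},{"dp":[4.6,33,0],"delta_rot":[0,0,0],"fingers":0},{"dp":[5.2,38,0],"delta_rot":[0,0,0],"fingers":0},{"dp":[5.7,41.5,0],"delta_rot":[0,0,0],"fingers":0},{"dp":[5.9,42.9,0],"delta_rot":[0,0,0],"fingers":0}]'
python3 -m pendant '[{"dp":[0,0,0],"delta_rot":[0,0,0],"fingers":0},{"dp":[0,0,0],"delta_rot":[0,0,0],"fingers":0},{"dp":[0,0,0],"delta_rot":[0,0,0],"fingers":0}]'
python3 - <<'E'
from h import *
o=[]
for n in ("scene","top"):
    img,W,M,pos,p=cloud(n); np.savez(n+"2.npz",img=img,W=W)
    H,S,V=cv2.split(cv2.cvtColor(img,cv2.COLOR_RGB2HSV))
    near=np.hypot(W[...,0]-.539,W[...,1]-.2287)<.08
    for lbl,m in(("red",((H<6)|(H>174))&(S>150)&(V>50)&near),("yellow",(H>21)&(H<32)&(S>150)&(V>60)&near&(W[...,2]<.27))):
        q=W[m]; 
        if len(q): print(n,lbl,len(q),q.mean(0).round(4),"z",np.percentile(q[:,2],[5,95]).round(3))
    c=(390,200) if n=="scene" else (225,200)
    a=img[c[1]-70:c[1]+60,c[0]-65:c[0]+65]; o.append(cv2.resize(a,None,fx=3,fy=3))
cv2.imwrite("pics/o2.png",np.hstack(o)[...,::-1])
print(dp([.539,.2287,.328]),ctrl.sense()["wrist_force"])
E
```

```text
time: 6.28
ee_pos: [0.5385, 0.2305, 0.3271]
orientation: [0.081, 0.997, -0.0, -0.001]
wrist_force: [-0.0, -0.7, -2.2]
grip_width: 0.0296
gripper_force: 58.7
time: 6.65
ee_pos: [0.5392, 0.2278, 0.3284]
orientation: [0.083, 0.997, -0.0, 0.0]
wrist_force: [0.4, -0.4, -2.2]
grip_width: 0.0295
gripper_force: 58.7
scene red 198 [0.5563 0.2282 0.352 ] z [0.326 0.374]
scene yellow 147 [0.5546 0.2305 0.2377] z [0.231 0.245]
top yellow 25 [0.5083 0.2212 0.2365] z [0.228 0.24 ]
[0.02 0.05 0.05] [ 0.61592136 -0.75298171 -1.89178128]
```

View pics/o2.png

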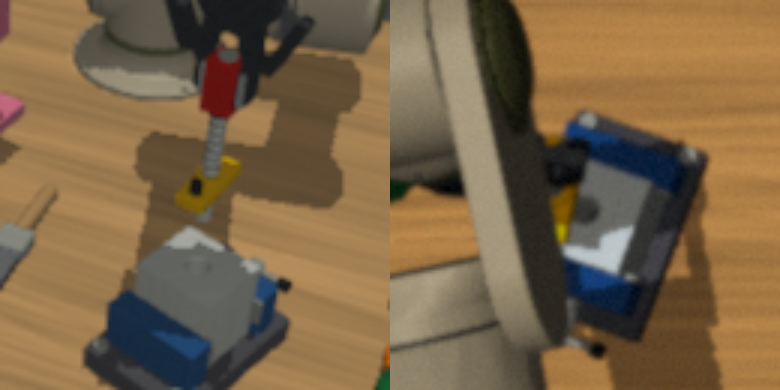

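The left view shows the gauge hanging nearly upright above the block, with its tip at about crop (203,217). In the top view the arm hides the gauge but the bore is visible at crop (587,208). I'll check lateral offset and tilt before lowering.

Run:
```python
from h import *
z=np.load("scene2.npz"); img,W=z["img"],z["W"]
near=np.hypot(W[...,0]-.545,W[...,1]-.2287)<.05
c=viewer.calibration("scene"); pos=np.array(c["position"])
b=np.array([.539,.2287]); d=pos[:2]-b; d/=np.linalg.norm(d); lat=np.array([-d[1],d[0]])
for lo,hi,w in((.19,.226,.5),(.255,.315,.5),(.325,.372,.5)):
    m=near&(W[...,2]>lo)&(W[...,2]<hi); H,S,V=cv2.split(cv2.cvtColor(img,cv2.COLOR_RGB2HSV))
    m&=(((H<6)|(H>174))&(S>140)) if lo>.32 else (S<90)
    v,u=np.nonzero(m); q=W[m]
    for r in np.unique(v)[::3]:
        uu=u[v==r]; zz=W[r,uu,2].mean(); mid=(uu.min()+uu.max())/2
        P=ray("scene",[[mid,r]],zz)[0]; print(r,len(uu),round(zz,3),"lat mm",round((P-b)@lat*1000,1),"depthwise mm",round((P-b)@d*1000,1))
```

```text
199 2 0.205 lat mm 3.2 depthwise mm 5.7
202 5 0.195 lat mm -2.5 depthwise mm 9.3
169 1 0.313 lat mm -7.5 depthwise mm 11.2
172 5 0.303 lat mm -1.0 depthwise mm 9.4
175 6 0.292 lat mm -1.2 depthwise mm 8.0
178 6 0.281 lat mm -2.7 depthwise mm 8.2
181 6 0.272 lat mm -1.5 depthwise mm 9.0
184 5 0.262 lat mm -1.6 depthwise mm 9.7
149 1 0.372 lat mm -17.5 depthwise mm 4.6
153 8 0.369 lat mm -3.1 depthwise mm 16.9
156 11 0.36 lat mm -4.5 depthwise mm 17.4
159 10 0.351 lat mm -3.4 depthwise mm 17.6
162 10 0.342 lat mm -3.6 depthwise mm 18.1
165 11 0.331 lat mm -3.7 depthwise mm 17.1
168 3 0.326 lat mm 1.3 depthwise mm 22.3
```

```bash
python3 -m pendant '[{"dp":[0,0.08,1.5],"delta_rot":[0,0,0],"fingers":0},{"dp":[0,0.08,3],"delta_rot":[0,0,0],"fingers":0},{"dp":[0,0.08,4.5],"delta_rot":[0,0,0],"fingers":0},{"dp":[0,0.08,5.6],"delta_rot":[0,0,0],"fingers":0},{"dp":[0,0.08,5.6],"delta_rot":[0,0,0],"fingers":0},{"dp":[0,0.08,5.6],"delta_rot":[0,0,0],"fingers":0}]'
python3 - <<'E'
from h import *
img,W,M,pos,p=cloud("scene"); np.savez("s3.npz",img=img,W=W)
cv2.imwrite("pics/o3.png",cv2.resize(img[170:250,345:435,::-1],None,fx=7,fy=7,interpolation=cv2.INTER_CUBIC))
print(ctrl.sense()["wrist_force"])
E
```

```text
time: 7.5
ee_pos: [0.5394, 0.2297, 0.273]
orientation: [0.082, 0.997, 0.0, 0.001]
wrist_force: [-0.1, 0.1, -1.3]
grip_width: 0.0297
gripper_force: 58.8
[-0.10449435 -0.09806838 -1.82849323]
```

View pics/o3.png

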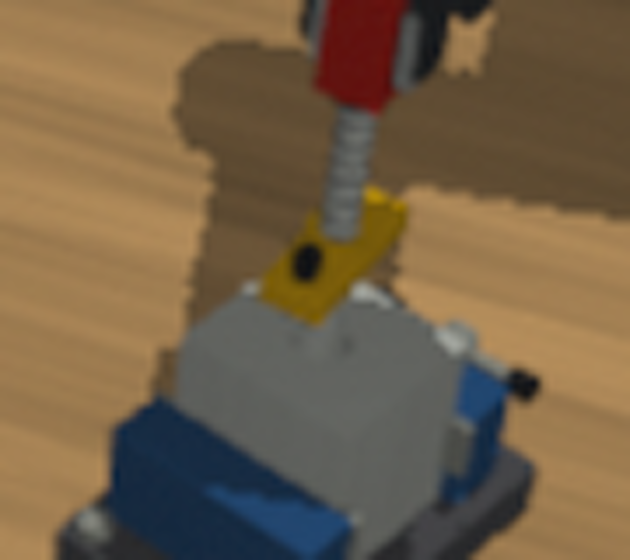

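Rod (crop x≈318) sits centred over the bore (dark edges at 288 and 352). I'll lower it in.

```bash
python3 -m pendant '[{"dp":[0,0,0.5],"delta_rot":[0,0,0],"fingers":0},{"dp":[0,0,1.0],"delta_rot":[0,0,0],"fingers":0},{"dp":[0,0,1.4],"delta_rot":[0,0,0],"fingers":0},{"dp":[0,0,1.4],"delta_rot":[0,0,0],"fingers":0}]'
python3 -m pendant '[{"dp":[0,0,0.5],"delta_rot":[0,0,0],"fingers":0},{"dp":[0,0,1.0],"delta_rot":[0,0,0],"fingers":0},{"dp":[0,0,1.5],"delta_rot":[0,0,0],"fingers":0},{"dp":[0,0,2.0],"delta_rot":[0,0,0],"fingers":0},{"dp":[0,0,2.3],"delta_rot":[0,0,0],"fingers":0},{"dp":[0,0,2.3],"delta_rot":[0,0,0],"fingers":0}]'
```

```text
time: 8.05
ee_pos: [0.539, 0.2297, 0.2579]
orientation: [0.082, 0.997, -0.0, -0.0]
wrist_force: [0.3, 0.1, -0.8]
grip_width: 0.0297
gripper_force: 58.8
time: 8.8
ee_pos: [0.5391, 0.2297, 0.2351]
orientation: [0.082, 0.997, -0.0, -0.0]
wrist_force: [0.9, 0.9, -1.3]
grip_width: 0.0292
gripper_force: 58.8
```

```bash
python3 -m pendant '[{"dp":[0,0,0.3],"delta_rot":[0,0,0],"fingers":0},{"dp":[0,0,0.6],"delta_rot":[0,0,0],"fingers":0},{"dp":[0,0,0.9],"delta_rot":[0,0,0],"fingers":0},{"dp":[0,0,1.2],"delta_rot":[0,0,0],"fingers":0},{"dp":[0,0,1.4],"delta_rot":[0,0,0],"fingers":0}]'
python3 -m pendant '[{"dp":[0,0,0.1],"delta_rot":[0,0,0],"fingers":0},{"dp":[0,0,0.2],"delta_rot":[0,0,0],"fingers":0},{"dp":[0,0,0.2],"delta_rot":[0,0,0],"fingers":0}]'
```

```text
time: 9.43
ee_pos: [0.5393, 0.2297, 0.2219]
orientation: [0.082, 0.997, 0.0, 0.001]
wrist_force: [-1.5, -1.4, 4.9]
grip_width: 0.0297
gripper_force: 59.4
time: 9.8
ee_pos: [0.5393, 0.2296, 0.2196]
orientation: [0.082, 0.997, 0.0, 0.0]
wrist_force: [-1.0, -0.5, 4.9]
grip_width: 0.0296
gripper_force: 59.4
```

```bash
python3 -m pendant '[{"dp":[0,0,0.2],"delta_rot":[0,0,0],"fingers":0},{"dp":[0,0,0.4],"delta_rot":[0,0,0],"fingers":0},{"dp":[0,0,0.6],"delta_rot":[0,0,0],"fingers":0},{"dp":[0,0,0.8],"delta_rot":[0,0,0],"fingers":0},{"dp":[0,0,1.0],"delta_rot":[0,0,0],"fingers":0},{"dp":[0,0,1.2],"delta_rot":[0,0,0],"fingers":0},{"dp":[0,0,1.4],"delta_rot":[0,0,0],"fingers":0},{"dp":[0,0,1.6],"delta_rot":[0,0,0],"fingers":0},{"dp":[0,0,1.7],"delta_rot":[0,0,0],"fingers":0},{"dp":[0,0,1.7],"delta_rot":[0,0,0],"fingers":0}]'
```

```text
time: 11.05
ee_pos: [0.5392, 0.2296, 0.2024]
orientation: [0.082, 0.997, -0.0, 0.0]
wrist_force: [-0.7, -1.7, 3.4]
grip_width: 0.0297
gripper_force: 59.4
```

```bash
for i in 1; do python3 -m pendant '[{"dp":[0,0,0.1],"delta_rot":[0,0,0],"fingers":0},{"dp":[0,0,0.2],"delta_rot":[0,0,0],"fingers":0},{"dp":[0,0,0.2],"delta_rot":[0,0,0],"fingers":0}]' | grep -E 'ee_pos|wrist'; done
python3 -m pendant '[{"dp":[0,0,0.1],"delta_rot":[0,0,0],"fingers":0},{"dp":[0,0,0.2],"delta_rot":[0,0,0],"fingers":0},{"dp":[0,0,0.2],"delta_rot":[0,0,0],"fingers":0}]' | grep -E 'ee_pos|wrist'
```

```text
ee_pos: [0.5392, 0.2295, 0.2003]
wrist_force: [-0.6, -2.5, 4.3]
ee_pos: [0.5392, 0.2296, 0.1983]
wrist_force: [-0.6, -1.8, 3.3]
```

```bash
python3 -m pendant '[{"dp":[0,0,0.1],"delta_rot":[0,0,0],"fingers":0},{"dp":[0,0,0.2],"delta_rot":[0,0,0],"fingers":0},{"dp":[0,0,0.2],"delta_rot":[0,0,0],"fingers":0}]' | grep -E 'ee_pos|wrist'
```

```text
ee_pos: [0.5392, 0.2296, 0.1962]
wrist_force: [-0.1, -3.0, 2.7]
```

```bash
python3 -m pendant '[{"dp":[0,0,0.05],"delta_rot":[0,0,0],"fingers":0},{"dp":[0,0,0.1],"delta_rot":[0,0,0],"fingers":0},{"dp":[0,0,0.1],"delta_rot":[0,0,0],"fingers":0}]' | grep -E 'ee_pos|wrist'
```

```text
ee_pos: [0.5392, 0.2296, 0.1953]
wrist_force: [-0.6, -3.2, 4.2]
```

```bash
python3 -m pendant '[{"dp":[0,-0.03,0.05],"delta_rot":[0,0,0],"fingers":0},{"dp":[0,-0.06,0.1],"delta_rot":[0,0,0],"fingers":0},{"dp":[0,-0.06,0.1],"delta_rot":[0,0,0],"fingers":0}]' | grep -E 'ee_pos|wrist'
```

```text
ee_pos: [0.5391, 0.2294, 0.1944]
wrist_force: [0.3, -0.5, 4.4]
```

```bash
python3 -m pendant '[{"dp":[0,0,0.05],"delta_rot":[0,0,0],"fingers":0},{"dp":[0,0,0.1],"delta_rot":[0,0,0],"fingers":0},{"dp":[0,0,0.1],"delta_rot":[0,0,0],"fingers":0}]' | grep -E 'ee_pos|wrist'
```

```text
ee_pos: [0.5391, 0.2294, 0.1933]
wrist_force: [-0.2, 0.5, 4.3]
```

```bash
python3 -m pendant '[{"dp":[0,0,0.05],"delta_rot":[0,0,0],"fingers":0},{"dp":[0,0,0.1],"delta_rot":[0,0,0],"fingers":0},{"dp":[0,0,0.1],"delta_rot":[0,0,0],"fingers":0}]' | grep -E 'ee_pos|wrist'
```

```text
ee_pos: [0.5391, 0.2293, 0.1923]
wrist_force: [-1.4, 0.2, 4.2]
```

```bash
python3 -m pendant '[{"dp":[0,0,0.05],"delta_rot":[0,0,0],"fingers":0},{"dp":[0,0,0.1],"delta_rot":[0,0,0],"fingers":0},{"dp":[0,0,0.1],"delta_rot":[0,0,0],"fingers":0}]' | grep -E 'ee_pos|wrist'
```

```text
ee_pos: [0.5391, 0.2293, 0.1913]
wrist_force: [-0.7, 1.7, 4.8]
```

```bash
python3 -m pendant '[{"dp":[0,0,0.05],"delta_rot":[0,0,0],"fingers":0},{"dp":[0,0,0.05],"delta_rot":[0,0,0],"fingers":0}]' | grep -E 'ee_pos|wrist'
```

```text
ee_pos: [0.539, 0.2293, 0.1908]
wrist_force: [-0.8, 2.3, 3.0]
```

```bash
python3 -m pendant '[{"dp":[0,0.02,0.05],"delta_rot":[0,0,0],"fingers":0},{"dp":[0,0.02,0.1],"delta_rot":[0,0,0],"fingers":0},{"dp":[0,0.02,0.1],"delta_rot":[0,0,0],"fingers":0}]' | grep -E 'ee_pos|wrist'
```

```text
ee_pos: [0.5391, 0.2293, 0.1897]
wrist_force: [-0.1, 2.2, 4.5]
```

```bash
python3 -m pendant '[{"dp":[0,0.03,0.05],"delta_rot":[0,0,0],"fingers":0},{"dp":[0,0.03,0.1],"delta_rot":[0,0,0],"fingers":0},{"dp":[0,0.03,0.1],"delta_rot":[0,0,0],"fingers":0}]' | grep -E 'ee_pos|wrist'
```

```text
ee_pos: [0.5392, 0.2294, 0.1897]
wrist_force: [-2.2, -0.1, 11.2]
```

Bottomed out: depth stopped at 0.1897 and the force jumped. I'll press a little more and hold.

```bash
python3 -m pendant '[{"dp":[0,0,0.04],"delta_rot":[0,0,0],"fingers":0},{"dp":[0,0,0.04],"delta_rot":[0,0,0],"fingers":0}]' | grep -E 'ee_pos|wrist'
```

```text
ee_pos: [0.5393, 0.2294, 0.1896]
wrist_force: [-2.4, -0.3, 13.0]
```

```bash
python3 -m pendant '[{"dp":[0,0,0],"delta_rot":[0,0,0],"fingers":0},{"dp":[0,0,0],"delta_rot":[0,0,0],"fingers":0},{"dp":[0,0,0],"delta_rot":[0,0,0],"fingers":0},{"dp":[0,0,0],"delta_rot":[0,0,0],"fingers":0},{"dp":[0,0,0],"delta_rot":[0,0,0],"fingers":0},{"dp":[0,0,0],"delta_rot":[0,0,0],"fingers":0},{"dp":[0,0,0],"delta_rot":[0,0,0],"fingers":0},{"dp":[0,0,0],"delta_rot":[0,0,0],"fingers":0},{"dp":[0,0,0],"delta_rot":[0,0,0],"fingers":0},{"dp":[0,0,0],"delta_rot":[0,0,0],"fingers":0}]'
```

```text
time: 16.55
ee_pos: [0.5393, 0.2294, 0.1897]
orientation: [0.082, 0.997, -0.0, 0.001]
wrist_force: [-3.0, 0.2, 13.0]
grip_width: 0.03
gripper_force: 59.9
```

```bash
python3 -m pendant '[{"dp":[0,0,0],"delta_rot":[0,0,0],"fingers":0.45},{"dp":[0,0,0],"delta_rot":[0,0,0],"fingers":0.6},{"dp":[0,0,0],"delta_rot":[0,0,0],"fingers":0.8},{"dp":[0,0,0],"delta_rot":[0,0,0],"fingers":1},{"dp":[0,0,0],"delta_rot":[0,0,0],"fingers":1},{"dp":[0,0,0],"delta_rot":[0,0,0],"fingers":1},{"dp":[0,0,0],"delta_rot":[0,0,0],"fingers":1}]'
```

```text
time: 17.42
ee_pos: [0.5391, 0.2296, 0.1884]
orientation: [0.082, 0.997, -0.0, -0.0]
wrist_force: [1.0, 0.5, 1.2]
grip_width: 0.0857
gripper_force: 0.0
```

```bash
python3 -m pendant '[{"dp":[0,0,-1.5],"delta_rot":[0,0,0],"fingers":1},{"dp":[0,0,-4],"delta_rot":[0,0,0],"fingers":1},{"dp":[0,0,-8],"delta_rot":[0,0,0],"fingers":1},{"dp":[0,0,-13],"delta_rot":[0,0,0],"fingers":1},{"dp":[1,-5,-14],"delta_rot":[0,0,0],"fingers":1},{"dp":[4,-10,-14],"delta_rot":[0,0,0],"fingers":1},{"dp":[7,-15,-14],"delta_rot":[0,0,0],"fingers":1},{"dp":[9,-19,-14],"delta_rot":[0,0,0],"fingers":1},{"dp":[10,-22,-14],"delta_rot":[0,0,0],"fingers":1},{"dp":[10,-22,-14],"delta_rot":[0,0,0],"fingers":1}]'
python3 - <<'E'
from h import *
o=[]
for n in ("scene","top"):
    img,W,M,pos,p=cloud(n); H,S,V=cv2.split(cv2.cvtColor(img,cv2.COLOR_RGB2HSV))
    near=np.hypot(W[...,0]-.539,W[...,1]-.2287)<.06
    for lbl,m in(("red",((H<6)|(H>174))&(S>150)&(V>50)&near),("yellow",(H>21)&(H<32)&(S>150)&(V>60)&near)):
        q=W[m]
        if len(q): t=q[q[:,2]>np.percentile(q[:,2],90)-.008]; print(n,lbl,len(q),t.mean(0).round(4))
    c=(390,200) if n=="scene" else (225,200)
    o.append(cv2.resize(img[c[1]-50:c[1]+50,c[0]-50:c[0]+50],None,fx=4,fy=4))
cv2.imwrite("pics/o4.png",np.hstack(o)[...,::-1])
E
```

```text
time: 18.68
ee_pos: [0.4038, 0.0279, 0.3298]
orientation: [0.084, 0.996, -0.0, 0.001]
wrist_force: [-0.3, 0.0, 0.1]
grip_width: 0.0853
gripper_force: 0.0
scene red 192 [0.5509 0.2322 0.2335]
scene yellow 136 [0.5525 0.233  0.1401]
top red 129 [0.5388 0.2276 0.2345]
top yellow 185 [0.5338 0.2274 0.1388]
```

View pics/o4.png

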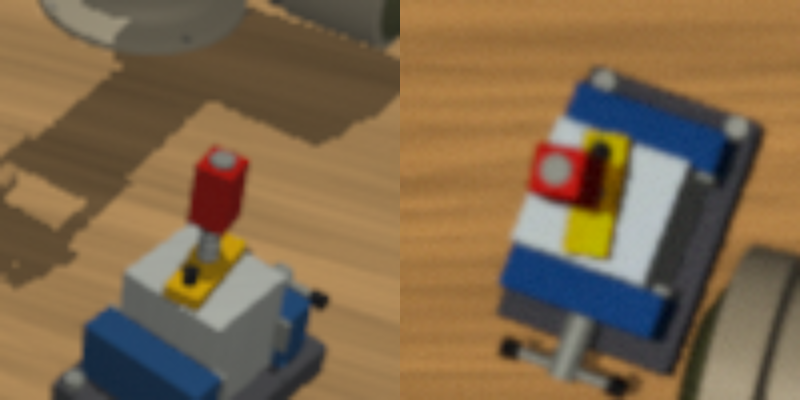

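The gauge stands upright in the bore (handle at crop (220,185) and (558,172)). The yellow stop lies flat: its top reads 0.139 m, which is the block's 125 mm plus the stop's 14 mm. The arm is clear, so I'm handing in.

```bash
python3 -c "
from cell import ctrl
print(ctrl.close_job())"
```

```text
the job is handed in; nothing more can be done
None
```

The job is handed in, with no verdict shown: I lowered the gauge until the rod bottomed out about 75 mm down, held it at 13 N on the wrist sensor for about 1.5 s, then released it; the last pictures show it upright with the yellow stop flat on the block and the arm clear.

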